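# Index the swing-arm coffee dripper over the glass

## Robot

A 6-joint arm with a two-finger parallel gripper is mounted at the origin on a cart in front of the work surface, level with it; the furniture and walls round the work are solid. World frame = base frame: x ahead of the robot, y to its left, z up, the work surface at z = 0. Lengths are in m, angles in rad, forces in N, time in s.
With the tool pointing down it reaches from about 0.25 to 0.775 m from the base axis. Payload 8.9 kg.
Tool frame: the origin (TCP) lies at the very end of the fingers, on their centre line; the grasp point (between the pads) lies 19 mm behind it (env.hold_point_z is the distance from the TCP to the grasp point, in m); z points along the fingers, y is the line along which they close (so a half turn about z gives the same grasp; the last joint's range is limited). The gripper opens to 85 mm and grips with 20 to 120 N. Pads are 22 mm wide; open, the fingers measure 114 mm over their backs; the gripper's body (76 mm by 85 mm) begins 54 mm behind the grasp point. The pads swing forward as they close: fully open they stand 13 mm farther back than shut.
Start: joints at [1.093, 0.291, -0.153, 1.127, 0, 1.431], TCP at [0.174, 0.495, 0.231] pointing down, gripper open.
Joint ranges: [-2.52, 2.52], [-0.91, 1.74], [-1.3, 1.37], [-1.96, 2.02], [-1.52, 1.47], [-3.14, 3.14]. Speed limits (rad/s): [2.22, 2.22, 2.79, 3.14, 3.14, 3.14].

## Interface

Orientations are given as a rotation vector (axis times angle).
In Python, from workcell import env gives the robot as it stands.
- The arm moves only by the tool send_rows, never from a script. Its argument "steps" is a list of rows, each a list of 5 numbers: the closure in counts, from 0 (fully open) to 255 (shut), then the shift along the tool's x, y, z in cm, then the turn about the tool's z in degrees. In form: [[fingers, tx, ty, tz, twist], ...]. A call has exactly 5 rows; each row is the pose to reach, as a shift and turn from the pose commanded when the call began, along the tool's axes at that moment; what a row does not reach only later rows make up. A row lasts 1/12 s, in which the tool goes at most 41.7 mm and 7.16 degrees, less where a joint would pass 70% of its speed; a pose out of reach is approached as far as the arm can. A call with a gripper value outside its range is refused whole. The fingers move at their own pace and stop on an object; "squeeze" is the grip in N (left out, the last holds). Time passes only in rows, so rows that repeat a pose let the fingers close, or fill a call up. It gives the time, the measured TCP pose, the force, the opening and the grip force at its end, in the units of the state.
- env.get_state(): the state, without advancing time (a new reading comes with each control period).
- env.camera(name): name is "side" or "top"; returns a dict with "color" (480x640x3 uint8, red, green, blue), "z_map" (480x640 float32, m along the optical axis (not along the pixel's ray), 0 where there is no reading), "intrinsics" (3x3 intrinsics, pixels), "pose" (4x4, takes a point from camera to world coordinates). Camera axes: x right, y down, z forward; pixel columns grow to the right and rows downward; lengths in m; the calibration is good to about 2 mm. A picture is of the moment at which its call begins.
- env.job_done(): hands the job in; it is judged then, once.
Trained networks look in a picture, given as the dict that the camera call returned (one of the last four; its "shot" number tells which), for a name from the list of things; names that differ only in an ending like _2 or _b are one class to them, and where a whole thing is asked for, a point or a joint stands for the part that bears it (a point fixed in the world has none). Each returns a list of dicts, best first, with "p" (0 to 1); they miss things now and then, are a little off and sometimes report something else, mostly with a low value. They report only what shows in the picture. A call takes as long as a camera call.
- env.recognise(picture, target): "point" ([x, y, z] in m, in world coordinates, good to about 4 mm: the middle of the surface that is visible of it).
The state is a dict: "time_s": time; "joint_pos": joint angles; "joint_velocities": joint speeds; "effort": joint torques, N m; "tool_pos": TCP position; "orientation": TCP orientation; "contact_force": force on the tool from outside, world axes, zero at the start; "torque": the same for the moment, N m; "grip_width": finger opening in m; "gripper_force": force on a finger pad.
Only numpy, scipy, OpenCV 4.12 (cv2) and the standard library are available. Lean on these libraries where they do the work, as an engineer would, in place of code of your own. Each camera call takes 0.05 s, during which the arm holds its last target. There are 200 camera calls.

## Task

The wooden pepper mill is crowding the open glass beaker at the coffee dripper stand: first stand the mill upright anywhere on the chopping board. Then pull the spring knob of the dripper's swing arm out of its slot, swing the arm round to the next slot on the side where the beaker stands, and let the knob snap fully home, so that the dripper is locked over the beaker. Do not shift or knock over anything else.

Things in the scene. Friction and masses are not known exactly. Their poses are not given: they have to be found in the camera images.
- dripper_stand: fixed pour-over coffee stand on the worktop: dark round foot (110 mm across), 20 mm steel post 248 mm high, and below the arm's hub a roof-shaped steel index plate with three slots. Origin: centre of the foot's underside, on the upright pivot axis of the arm; z up; its -x axis is the direction of the middle slot and, roughly, of the robot
- swing_arm (a joint): turn of the arm about the stand's upright axis, rad: 0 = middle slot (start, within 0.02), pointing along the stand's -x; +0.628 = slot towards the stand's -y (robot's right); -0.628 = slot towards +y (left); stops at +-0.80. Stays where left (friction 0.06 N m); play in a slot 0.02 rad. A flat bar 30 mm wide, sloping down 30 degrees from the hub, with the white dripper at its end
- index_pin (a joint): how far the spring pin is pulled out along its axis, m: 0 = fully home in a slot, about 0.009 = the pin's tip clears the plate and the arm can swing, 0.016 = stop. The spring draws it home with 7 N at 0 and 10 N at 0.012. Between slots the released pin rests on the plate at about 0.009
- knob (a point): centre of the pin's black round pull knob, 28 mm across, 21 mm long on the arm, 80 mm from the upright axis, 206 mm above the worktop. Its z axis is the pull direction, 30 degrees from vertical, leaning outward along the arm to the dripper; its y axis is level, across the arm: let the fingers close along y, the dripper's rim is near outward. The arm's bar begins 30 mm below it along z
- outlet (a point): the outlet under the white dripper, on its axis, 105 mm above the worktop and 165 mm from the upright axis. The dripper's flange is 124 mm across, 125 to 131 mm above the worktop; its cone is 112 mm across at the rim, 185 mm above the worktop
- slot_left (a point): the slot on the stand's +y side (the robot's left), in the top of the index plate, where the pin enters with the arm at -0.628 rad; 12 mm wide
- slot_middle (a point): the middle slot, arm at 0; 12 mm wide
- slot_right (a point): the slot on the stand's -y side (the robot's right), arm at +0.628 rad; 12 mm wide
- beaker: open clear glass beaker, 84 mm across, 93 mm high, loose, standing where the dripper comes with the arm in the left or the right slot (to within 5 mm). Origin: centre of its underside, z up
- pepper_mill: wooden pepper mill, 170 mm high, loose, about 0.18 kg; body 58 mm across, its round head 50 mm across from 123 to 159 mm above its foot, small knob on top. It stands 75 to 80 mm from the beaker's centre, in the way of the dripper. Origin: centre of its underside, z up
- chopping_board: wooden chopping board lying fixed on the worktop at the robot's right, 210 mm (its x) by 300 mm (its y), 22 mm thick. Origin: centre of its underside
- honey_jar: honey jar, 64 mm across, 109 mm high, loose, at the stand on the side opposite the beaker. Origin: centre of its underside. Leave it alone
- salt_shaker: salt shaker, 44 mm across, 90 mm high, loose, standing on the board. Origin: centre of its underside. Leave it alone
- spice_jar: spice jar, 46 mm across, 106 mm high, loose, standing on the board. Origin: centre of its underside. Leave it alone
- sugar_tin: sugar tin, 87 mm across, 110 mm high, loose, on the worktop at the left. Leave it alone
- tea_box: tea carton, 67 by 145 mm, 86 mm high, loose, on the worktop at the left. Leave it alone

How it is judged:
On the way, in this order (a step that is already met when the one before it is completed fails the run):
1. the pepper mill stands upright on the chopping board, released (x of pepper_mill in the frame of chopping_board between -0.095 and 0.095 m and y of pepper_mill in the frame of chopping_board between -0.14 and 0.14 m and z of pepper_mill in the frame of chopping_board between 0.016 and 0.028 m and angle between pepper_mill's own z axis and vertical below 0.08 rad and linear speed of pepper_mill below 0.02 m/s and contact force between the fingers and pepper_mill below 0.1 N), for 0.2 s.
2. the spring pin is pulled clear of its slot (value of joint index_pin above 0.0085 m), for 0.1 s.
At the end, for the whole second after the job is handed in: The pepper mill stands upright (within 5 degrees), released and at rest on the board, its foot's centre at least 10 mm inside the edges; the pin is home (under 2 mm) in the slot on the beaker's side, and the dripper's outlet is within 25 mm of the beaker's axis (all of step 1 and value of joint index_pin below 0.002 m and horizontal distance between outlet and beaker below 0.025 m and angle between beaker's own z axis and vertical below 0.08 rad and (value of joint swing_arm above 0.58 rad or value of joint swing_arm below -0.58 rad)); the robot touches nothing.
It fails at once if the beaker is shifted by more than 15 mm or tipped (distance of beaker from where it was at the start of the episode above 0.015 m or angle between beaker's own z axis and vertical above 0.3 rad).
It fails at once if the salt shaker or the spice jar on the board is shifted by more than 20 mm or tipped (distance of any of salt_shaker, spice_jar from where it was at the start of the episode above 0.02 m or angle between any of salt_shaker, spice_jar's own z axis and vertical above 0.3 rad).
It fails at once if the honey jar, sugar tin or tea carton is shifted by more than 20 mm or tipped (distance of any of honey_jar, sugar_tin, tea_box from where it was at the start of the episode above 0.02 m or angle between any of honey_jar, sugar_tin, tea_box's own z axis and vertical above 0.3 rad).
It fails at once if the pepper mill is tipped over (angle between pepper_mill's own z axis and vertical above 0.6 rad).
It also fails if it takes over 53 s, if anything falls off the work surface, if the arm or the gripper's body presses on something with over 40 N, if the wrist force passes 120 N, or if a joint passes its speed limit or range.

## Working session

There is one attempt and no reset: what is moved stays moved. The work goes in short steps, Python scripts to look and compute and a tool call to move; the robot and the scene stay as the last step left them, time stands still between calls to the robot, and variables do not carry over. Pictures are saved under pics/ and viewed, at most 10 in all, crops included, and the job is handed in when it is done.

Besides the shell and the picture viewer there is one more tool, called after "Call:" as name(argument=value, ...) on one line, values as JSON. send_rows: Moves the arm, as the interface text tells. Its arguments: {"type":"object","properties":{"steps":{"type":"array","items":{"type":"array","items":{"type":"number"}}},"squeeze":{"type":"number"}},"required":["steps"]}

```bash
mkdir -p pics; ls; cat > h.py <<'E'
import numpy as np, cv2
from scipy.spatial.transform import Rotation as R
from workcell import env
def save(p,n): cv2.imwrite('pics/'+n+'.png',p['color'][:,:,::-1])
def cloud(p):
    z=p['z_map'];K=p['intrinsics'];v,u=np.indices(z.shape)
    c=np.stack([(u-K[0,2])/K[0,0]*z,(v-K[1,2])/K[1,1]*z,z],-1)
    return c@p['pose'][:3,:3].T+p['pose'][:3,3]
def proj(p,X):
    c=np.linalg.inv(p['pose'])@np.append(X,1);q=p['intrinsics']@c[:3];return q[:2]/q[2]
def delta(pos):
    s=env.get_state();return R.from_rotvec(s['orientation']).inv().apply(np.array(pos)-s['tool_pos'])*100
E
python3 - <<'E'
from h import *
np.set_printoptions(precision=3,suppress=True)
s=env.get_state();print(s['time_s'],s['tool_pos'],R.from_rotvec(s['orientation']).as_matrix(),s['grip_width'],env.hold_point_z)
for n in('top','side'):
    p=env.camera(n);save(p,n+'0');print(n,p['pose'][:3,3],p['pose'][:3,2])
    for t in('pepper_mill','beaker','knob','dripper_stand','swing_arm','outlet','chopping_board','honey_jar','salt_shaker','spice_jar','sugar_tin','tea_box','slot_left','slot_right','slot_middle'):
        r=env.recognise(p,t)
        print(t,[(np.array(q['point']).round(3),round(q['p'],2),proj(p,q['point']).round()) for q in r[:2]])
E
```

```text
pics
0.0 [0.174 0.495 0.231] [[-0.943  0.332 -0.001]
 [ 0.332  0.943 -0.001]
 [ 0.    -0.001 -1.   ]] 0.08514915822495879 0.0187
top [-0.297 -0.263  1.317] [ 0.583  0.145 -0.799]
pepper_mill [(array([ 0.423, -0.046,  0.092]), 0.86, array([312., 286.]))]
beaker [(array([ 0.535, -0.013,  0.06 ]), 0.66, array([310., 263.]))]
knob [(array([ 0.573, -0.11 ,  0.216]), 0.53, array([340., 231.]))]
dripper_stand [(array([ 0.523, -0.116,  0.163]), 0.57, array([339., 253.])), (array([ 0.522, -0.219,  0.085]), 0.41, array([369., 272.]))]
swing_arm [(array([ 0.505, -0.115,  0.154]), 0.62, array([337., 259.]))]
outlet [(array([ 0.421, -0.046,  0.091]), 0.66, array([311., 287.])), (array([ 0.506, -0.114,  0.152]), 0.61, array([337., 259.]))]
chopping_board [(array([ 0.489, -0.443,  0.02 ]), 0.78, array([432., 302.]))]
honey_jar [(array([ 0.516, -0.218,  0.089]), 0.57, array([368., 273.]))]
salt_shaker [(array([ 0.495, -0.343,  0.084]), 0.68, array([405., 286.]))]
spice_jar [(array([ 0.526, -0.49 ,  0.101]), 0.79, array([452., 283.]))]
sugar_tin [(array([0.373, 0.161, 0.089]), 0.94, array([246., 288.
[... 862 characters left out ...]
9,  0.173]), 0.79, array([318., 226.]))]
chopping_board [(array([ 0.41 , -0.502,  0.02 ]), 0.64, array([395., 224.]))]
honey_jar [(array([ 0.541, -0.188,  0.024]), 0.41, array([334., 252.]))]
salt_shaker []
spice_jar []
sugar_tin [(array([0.383, 0.202, 0.08 ]), 0.74, array([329., 307.]))]
tea_box [(array([0.366, 0.446, 0.06 ]), 0.71, array([297., 365.]))]
slot_left [(array([ 0.627, -0.094,  0.143]), 0.82, array([301., 231.])), (array([ 0.574, -0.104,  0.21 ]), 0.69, array([315., 215.]))]
slot_right [(array([ 0.627, -0.094,  0.142]), 0.79, array([301., 231.])), (array([0.385, 0.201, 0.081]), 0.64, array([328., 306.]))]
slot_middle [(array([ 0.621, -0.091,  0.142]), 0.83, array([302., 232.]))]
```

```bash
python3 - <<'E'
import cv2
a=cv2.imread('pics/top0.png')[190:350,200:500];cv2.imwrite('pics/top0c.png',cv2.resize(a,(800,427),interpolation=cv2.INTER_CUBIC))
a=cv2.imread('pics/side0.png')[180:330,250:450];cv2.imwrite('pics/side0c.png',cv2.resize(a,(800,600),interpolation=cv2.INTER_CUBIC))
E
```

```text
(no output)
```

View pics/top0c.png

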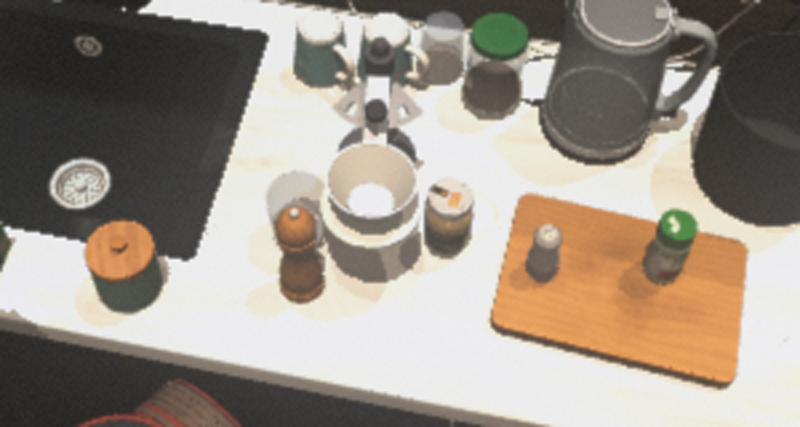

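View pics/side0c.png

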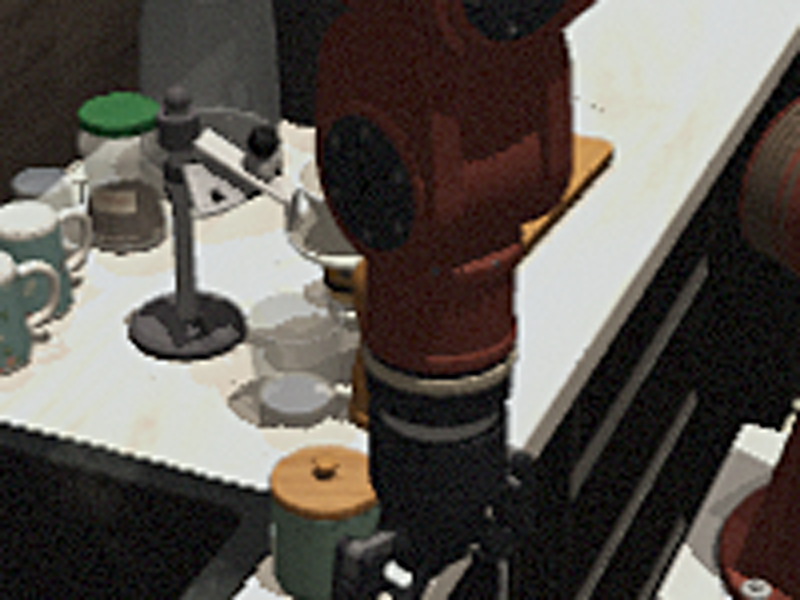

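The top view shows the mill (crop 297,250) in front of the glass beaker (300,200). The beaker is on the left (+y) side of the dripper, with the knob at (376,112), the honey jar at right, and the board at right holding the salt shaker (545,250) and spice jar (670,245). In the side view the knob is at (262,140) and the robot's arm hides the mill. The arm therefore swings left, to -0.628. Next I'll fit the geometry.

```bash
cat >> h.py <<'E'
from scipy.optimize import least_squares
def circ(P,r,c0):
    f=least_squares(lambda c:np.hypot(*(P[:,:2]-c).T)-r,c0,loss='soft_l1',f_scale=.002);return f.x.round(4),np.abs(f.fun).mean().round(4),len(P)
def sel(C,c,rad,z0,z1):
    P=C.reshape(-1,3);return P[(np.hypot(*(P[:,:2]-c).T)<rad)&(P[:,2]>z0)&(P[:,2]<z1)]
E
python3 - <<'E'
from h import *
np.set_printoptions(precision=3,suppress=True)
p=env.camera('top');C=cloud(p);q=env.camera('side');D=cloud(q)
m=np.array([.445,-.035])
for z0,z1,r in((.02,.05,.029),(.05,.08,.029),(.128,.155,.024)):print('mill',circ(sel(C,m,.045,z0,z1),r,m))
print('milltop',sel(C,m,.045,.05,.2)[:,2].max())
for n,X,Y in(('top',C,None),('side',D,None)):
    print(n,'rim',circ(sel(X,[.49,-.11],.085,.178,.19),.056,[.49,-.11]),'flange',circ(sel(X,[.49,-.11],.085,.122,.134),.062,[.49,-.11]))
    k=sel(X,[.57,-.105],.022,.195,.225);print('knob',k.mean(0),len(k),k.min(0),k.max(0))
    k=sel(X,[.655,-.1],.03,.235,.27);print('posttop',k.mean(0) if len(k) else 0,len(k))
    k=sel(X,[.655,-.1],.03,.03,.13);print('post',circ(k,.01,[.655,-.1]) if len(k)>5 else 0)
    k=sel(X,[.65,-.1],.07,.004,.04);print('foot',k.mean(0) if len(k) else 0,len(k),k.min(0),k.max(0))
    for nm,c,r,h in(('salt',[.51,-.343],.022,.09),('spice',[.545,-.49],.023,.106),('tin',[.39,.18],.0435,.11),('honey',[.55,-.21],.032,.109)):
        k=sel(X,c,r+.02,.03,h+.01);print(nm,circ(k,r,c) if len(k)>8 else 0)
# board
col=p['color'].astype(int);P=C.reshape(-1,3);
mk=((C[:,:,2]>.012)&(C[:,:,2]<.032)&(C[:,:,0]>.3)&(C[:,:,0]<.7)&(C[:,:,1]<-.25)&(C[:,:,1]>-.7)&(col[:,:,0]-col[:,:,2]>50)).astype('uint8')
mk=cv2.morphologyEx(mk,cv2.MORPH_OPEN,np.ones((3,3)))
B=C[mk>0];print('board',cv2.minAreaRect(B[:,:2].astype('float32')),B[:,2].mean())
E
```

```text
mill (array([ 0.442, -0.042]), np.float64(0.0015), 76)
mill (array([ 0.446, -0.041]), np.float64(0.0027), 93)
mill (array([ 0.441, -0.043]), np.float64(0.0043), 122)
milltop 0.18616129648811697
top rim (array([ 0.488, -0.123]), np.float64(0.0041), 210) flange (array([ 0.507, -0.118]), np.float64(0.0116), 321)
knob [ 0.573 -0.111  0.216] 58 [ 0.562 -0.123  0.198] [ 0.586 -0.099  0.224]
posttop [ 0.652 -0.101  0.245] 38
post 0
foot [ 0.676 -0.105  0.015] 153 [ 0.629 -0.169  0.004] [ 0.711 -0.031  0.026]
salt (array([ 0.515, -0.342]), np.float64(0.0022), 151)
spice (array([ 0.543, -0.491]), np.float64(0.0013), 209)
tin (array([0.393, 0.175]), np.float64(0.01), 690)
honey (array([ 0.543, -0.215]), np.float64(0.0066), 425)
side rim (array([ 0.486, -0.124]), np.float64(0.0026), 35) flange (array([ 0.481, -0.133]), np.float64(0.0087), 124)
knob [ 0.573 -0.105  0.211] 56 [ 0.557 -0.123  0.197] [ 0.589 -0.091  0.221]
posttop [ 0.651 -0.095  0.243] 31
post (array([ 0.653, -0.101]), np.float64(0.0025), 134)
foot [ 0.645 -0.086  0.016] 408 [ 0.59  -0.169  0.004] [ 0.715 -0.031  0.037]
salt 0
spice 0
tin (array([0.389, 0.171]), np.float64(0.009), 679)
honey (array([ 0.532, -0.217]), np.float64(0.0027), 25)
board ((0.514207661151886, -0.4439275860786438), (0.29963135719299316, 0.21572062373161316), 85.76737976074219) 0.02226023393882588
```

Call:
send_rows(steps=[[0,-2.9,-2.8,0,0],[0,-5.8,-5.6,0,0],[0,-8.7,-8.4,0,0],[0,-11.6,-11.2,0,0],[0,-14.5,-14,0,0]])

```text
time_s: 2.12
tool_pos: [0.265, 0.3133, 0.2314]
orientation: [0.528, 3.096, 0.0]
contact_force: [1.3, 0.6, 0.2]
grip_width: 0.085
gripper_force: 0.0
```

Call:
send_rows(steps=[[0,-2.9,-2.8,0,0],[0,-5.8,-5.6,0,0],[0,-8.7,-8.4,0,0],[0,-11.6,-11.2,0,0],[0,-14.5,-14,0,0]])

```text
time_s: 2.53
tool_pos: [0.3554, 0.1328, 0.2316]
orientation: [0.529, 3.096, 0.001]
contact_force: [1.0, 1.5, -0.5]
grip_width: 0.0855
gripper_force: 0.0
```

Call:
send_rows(steps=[[0,-1.8,-1.6,0,7],[0,-3.6,-3.2,0,14],[0,-5.4,-4.8,0,21],[0,-7.2,-6.4,0,28],[0,-9,-8,0,35]])

```text
time_s: 2.95
tool_pos: [0.4137, 0.028, 0.2315]
orientation: [1.445, 2.789, 0.0]
contact_force: [0.7, -0.2, -0.1]
grip_width: 0.0855
gripper_force: 0.0
```

```bash
python3 - <<'E'
from h import *
np.set_printoptions(precision=3,suppress=True)
p=env.camera('top');C=cloud(p);q=env.camera('side');D=cloud(q);save(q,'side1');save(p,'top1')
for n,p,X in(('top',p,C),('side',q,D)):
    print(n,[(np.array(r['point']),r['p'],proj(p,r['point'])) for t in('pepper_mill','beaker') for r in env.recognise(p,t)[:1]])
    m=np.array([.443,-.042])
    for z0,z1,r in((.03,.06,.029),(.128,.155,.0245)):
        k=sel(X,m,.045,z0,z1);print('mill',circ(k,r,m) if len(k)>8 else 0)
a=cv2.imread('pics/side1.png')[170:320,250:450];b=cv2.imread('pics/top1.png')[190:340,230:430]
cv2.imwrite('pics/c1.png',np.hstack([cv2.resize(x,(400,300),interpolation=cv2.INTER_CUBIC) for x in(a,b)]))
s=env.get_state();print(delta([.443,-.042,.21]),s['joint_pos'])
E
```

```text
top [(array([ 0.423, -0.046,  0.094]), 0.71, array([311.238, 286.144])), (array([ 0.537, -0.012,  0.055]), 0.65, array([309.919, 262.86 ]))]
mill (array([ 0.443, -0.042]), np.float64(0.002), 91)
mill (array([ 0.443, -0.046]), np.float64(0.0062), 145)
side [(array([ 0.426, -0.026,  0.078]), 0.73, array([345.556, 267.453])), (array([ 0.503, -0.004,  0.061]), 0.59, array([322.044, 270.214]))]
mill (array([ 0.44 , -0.046]), np.float64(0.0048), 148)
mill (array([ 0.437, -0.045]), np.float64(0.0049), 127)
[-7.603 -1.736  2.124] [-0.105  0.079 -0.419  1.074  0.     0.843]
```

View pics/c1.png

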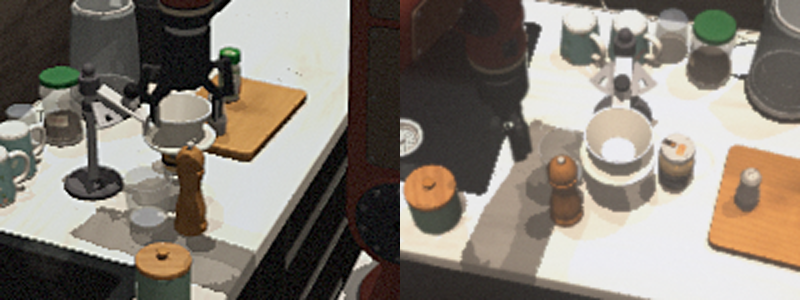

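The side and top views agree: the mill is upright at about (0.442, -0.044), with the beaker just behind it (left panel 150,190). I'll go above it and descend.

Call:
send_rows(steps=[[0,-2.5,-0.6,0,3],[0,-5,-1.3,0,7],[0,-7.5,-1.9,0,7],[0,-7.5,-1.9,0,7],[0,-7.5,-1.9,0,7]])

```text
time_s: 3.67
tool_pos: [0.4413, -0.0426, 0.2312]
orientation: [-1.603, -2.701, -0.0]
contact_force: [0.3, 0.1, -0.2]
grip_width: 0.0852
gripper_force: 0.0
```

Call:
send_rows(steps=[[0,0,0,1.5,0],[0,0,0,3,0],[0,0,0,4,0],[0,0,0,4,0],[0,0,0,4,0]])

```text
time_s: 4.08
tool_pos: [0.4407, -0.0415, 0.1913]
orientation: [-1.601, -2.702, 0.0]
contact_force: [-0.1, -0.0, -0.5]
grip_width: 0.0856
gripper_force: 0.0
```

```bash
python3 - <<'E'
from h import *
np.set_printoptions(precision=3,suppress=True)
q=env.camera('side');save(q,'side2');p=env.camera('top');save(p,'top2')
a=cv2.imread('pics/side2.png')[190:300,280:400];b=cv2.imread('pics/top2.png')[220:330,260:380]
cv2.imwrite('pics/c2.png',np.hstack([cv2.resize(x,(400,367),interpolation=cv2.INTER_CUBIC) for x in(a,b)]))
s=env.get_state();print(s['tool_pos'],delta([.442,-.044,.12]),R.from_rotvec(s['orientation']).as_matrix(),s['contact_force'])
E
```

```text
[ 0.442 -0.042  0.192] [-0.181 -0.058  7.205] [[-0.48   0.877  0.001]
 [ 0.877  0.48  -0.   ]
 [-0.     0.001 -1.   ]] [ 0.289  0.176 -0.392]
```

View pics/c2.png

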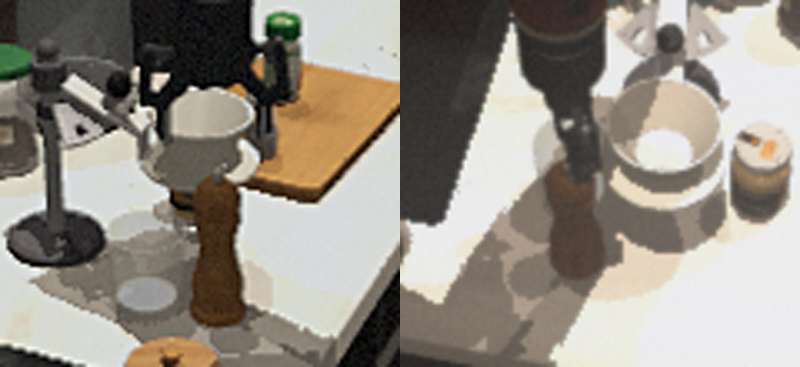

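```bash
python3 - <<'E'
from h import *
q=env.camera('side');p=env.camera('top')
f=lambda X:((proj(q,X)-[280,190])*3.33).round()
g=lambda X:((proj(p,X)-[260,220])*3.33).round()
for X in([.442,-.042,.192],[.442+.042,-.042+.023,.205],[.442-.042,-.042-.023,.205],[.487,-.123,.185],[.442,-.044,.17],[.442,-.044,.0],[.508,-.022,0]):print(X,f(X),g(X))
E
```

```text
[0.442, -0.042, 0.192] [210. 149.] [168. 147.]
[0.484, -0.019000000000000003, 0.205] [162. 139.] [154. 100.]
[0.4, -0.065, 0.205] [259. 135.] [181. 181.]
[0.487, -0.123, 0.185] [201. 112.] [262. 128.]
[0.442, -0.044, 0.17] [211. 167.] [171. 161.]
[0.442, -0.044, 0.0] [211. 310.] [177. 252.]
[0.508, -0.022, 0] [144. 307.] [171. 196.]
```

Call:
send_rows(steps=[[0,-0.1,-0.35,1.8,0],[0,-0.1,-0.35,3.6,0],[0,-0.1,-0.35,5.2,0],[0,-0.1,-0.35,6.5,0],[0,-0.1,-0.35,7.2,0]])

```text
time_s: 4.7
tool_pos: [0.4384, -0.0451, 0.1185]
orientation: [-1.604, -2.7, 0.0]
contact_force: [0.4, -0.3, 0.2]
grip_width: 0.0854
gripper_force: 0.0
```

Call:
send_rows(steps=[[0,0,0,0,0],[60,0,0,0,0],[80,0,0,0,0],[100,0,0,0,0],[120,0,0,0,0]], squeeze=50)

```text
time_s: 5.12
tool_pos: [0.4398, -0.0455, 0.1205]
orientation: [1.603, 2.699, 0.001]
contact_force: [-1.3, -0.2, 8.8]
grip_width: 0.0463
gripper_force: 41.8
```

Call:
send_rows(steps=[[140,0,0,0,0],[170,0,0,0,0],[200,0,0,0,0],[200,0,0,0,0],[200,0,0,0,0]])

```text
time_s: 5.53
tool_pos: [0.4397, -0.0455, 0.1205]
orientation: [1.603, 2.699, 0.001]
contact_force: [-2.0, 0.3, 9.8]
grip_width: 0.0458
gripper_force: 49.8
```

Call:
send_rows(steps=[[40,0,0,0,0],[40,0,0,0,0],[40,0,0,0.4,0],[40,0,0,0.4,0],[80,0,0,0.4,0]])

```text
time_s: 5.95
tool_pos: [0.4385, -0.0452, 0.115]
orientation: [-1.604, -2.701, 0.0]
contact_force: [-0.6, -0.2, -0.5]
grip_width: 0.0614
gripper_force: 0.0
```

Call:
send_rows(steps=[[120,0,0,0,0],[160,0,0,0,0],[200,0,0,0,0],[200,0,0,0,0],[200,0,0,0,0]])

```text
time_s: 6.37
tool_pos: [0.4388, -0.0454, 0.1155]
orientation: [1.604, 2.701, -0.001]
contact_force: [-1.2, 0.7, 6.1]
grip_width: 0.0463
gripper_force: 50.8
```

Call:
send_rows(steps=[[200,0,0,-0.3,0],[200,0,0,-0.6,0],[200,0,0,-1,0],[200,0,0,-1.5,0],[200,0,0,-1.5,0]])

```text
time_s: 6.78
tool_pos: [0.4394, -0.0454, 0.1313]
orientation: [1.603, 2.7, 0.001]
contact_force: [0.7, -0.5, -2.0]
grip_width: 0.046
gripper_force: 51.4
```

```bash
python3 - <<'E'
from h import *
np.set_printoptions(precision=3,suppress=True)
q=env.camera('side');save(q,'side3');p=env.camera('top');save(p,'top3')
a=cv2.imread('pics/side3.png')[190:300,280:400];b=cv2.imread('pics/top3.png')[220:330,260:380]
cv2.imwrite('pics/c3.png',np.hstack([cv2.resize(x,(400,367),interpolation=cv2.INTER_CUBIC) for x in(a,b)]))
s=env.get_state();print(s['tool_pos'],s['contact_force'],s['torque'],s['grip_width'],s['gripper_force'])
E
```

```text
[ 0.439 -0.045  0.131] [-0.288  0.749 -3.027] [-0.017  0.02   0.004] 0.04595825181134849 51.39938873688152
```

View pics/c3.png

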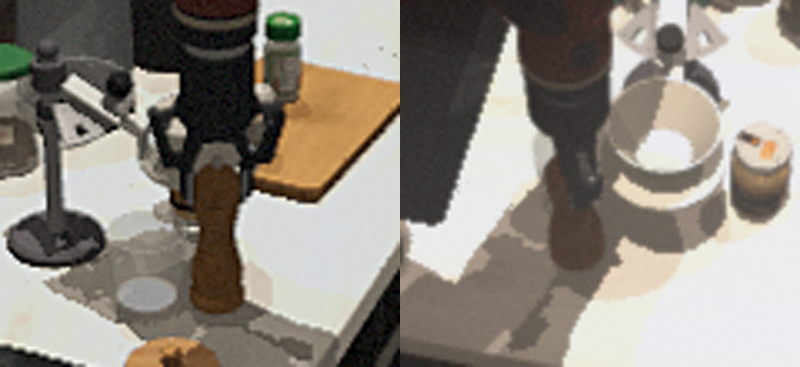

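Lifted cleanly: the mill hangs upright in the fingers (left panel 215,240) and the beaker is undisturbed. Now I'll carry it round the robot side of the dripper to the board.

Call:
send_rows(steps=[[200,0,0,-1.7,0],[200,0,0,-3.4,0],[200,0,0,-5,0],[200,1.2,-2.2,-5,0],[200,2.9,-5.3,-5,0]], squeeze=60)

```text
time_s: 7.3
tool_pos: [0.3805, -0.0458, 0.1811]
orientation: [1.602, 2.699, 0.001]
contact_force: [-0.8, -0.1, -1.6]
grip_width: 0.0456
gripper_force: 62.2
```

Call:
send_rows(steps=[[200,-2.5,-1.4,0,0],[200,-6,-3.3,0,0],[200,-9.8,-5.4,0,0],[200,-13.6,-7.5,0,0],[200,-17.4,-9.6,0,0]])

```text
time_s: 7.72
tool_pos: [0.3769, -0.2406, 0.1804]
orientation: [1.604, 2.701, 0.0]
contact_force: [1.3, -0.2, -1.8]
grip_width: 0.0459
gripper_force: 62.3
```

Call:
send_rows(steps=[[200,-4,-0.5,0,0],[200,-8,-1,0,0],[200,-12,-1.4,0,0],[200,-16,-1.8,0,0],[200,-19,-1.9,0,0]])

```text
time_s: 8.13
tool_pos: [0.452, -0.4177, 0.1796]
orientation: [1.606, 2.7, -0.001]
contact_force: [-0.1, 0.1, -1.3]
grip_width: 0.0459
gripper_force: 62.4
```

Call:
send_rows(steps=[[200,-1.1,0,0,0],[200,-1.1,0,0.8,0],[200,-1.1,0,1.6,0],[200,-1.1,0,2.4,0],[200,-1.1,0,3.2,0]])

```text
time_s: 8.55
tool_pos: [0.4562, -0.4227, 0.1471]
orientation: [-1.603, -2.7, -0.001]
contact_force: [0.3, 1.1, -2.0]
grip_width: 0.0459
gripper_force: 62.4
```

```bash
python3 - <<'E'
from h import *
np.set_printoptions(precision=3,suppress=True)
q=env.camera('side');save(q,'side4');p=env.camera('top');save(p,'top4')
a=cv2.imread('pics/side4.png')[150:300,340:490];b=cv2.imread('pics/top4.png')[200:350,330:480]
cv2.imwrite('pics/c4.png',np.hstack([cv2.resize(x,(400,400),interpolation=cv2.INTER_CUBIC) for x in(a,b)]))
s=env.get_state();print(s['tool_pos'],s['contact_force'],s['grip_width'],s['time_s'])
for p in(p,q):
    k=sel(cloud(p),s['tool_pos'][:2],.04,.03,.1);print(len(k),k[:,2].min() if len(k) else 0, circ(k[k[:,2]<.07],.029,s['tool_pos'][:2]))
E
```

```text
[ 0.456 -0.422  0.147] [-0.481  0.623 -1.272] 0.04572056113653216 8.65
234 0.03262300224574566 (array([ 0.458, -0.42 ]), np.float64(0.0014), 117)
187 0.03286546936533208 (array([ 0.454, -0.424]), np.float64(0.003), 103)
```

View pics/c4.png

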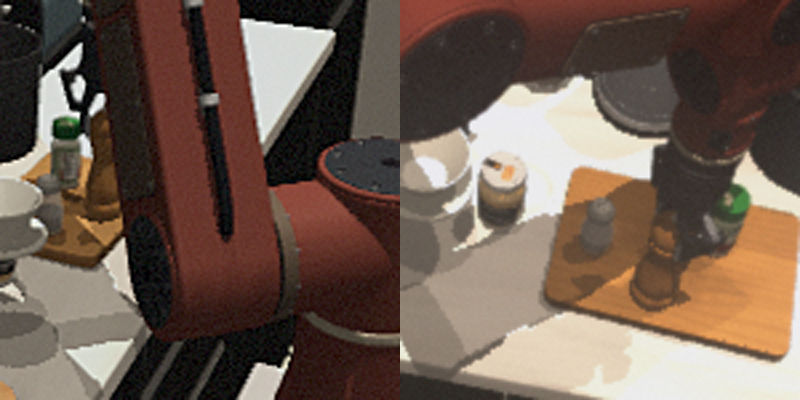

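The mill hangs upright over the free part of the board (right panel 655,265), clear of the salt shaker and spice jar. I'll lower it until it touches.

Call:
send_rows(steps=[[200,0,0,0.3,0],[200,0,0,0.6,0],[200,0,0,0.8,0],[200,0,0,0.9,0],[200,0,0,0.9,0]])

```text
time_s: 9.07
tool_pos: [0.4569, -0.4242, 0.1393]
orientation: [1.604, 2.701, 0.0]
contact_force: [0.6, 0.5, -2.6]
grip_width: 0.0455
gripper_force: 62.4
```

Call:
send_rows(steps=[[200,0,0,0.1,0],[200,0,0,0.2,0],[200,0,0,0.25,0],[200,0,0,0.25,0],[200,0,0,0.25,0]])

```text
time_s: 9.48
tool_pos: [0.4573, -0.4247, 0.1379]
orientation: [1.603, 2.7, -0.001]
contact_force: [-0.2, 0.8, 5.7]
grip_width: 0.046
gripper_force: 63.1
```

Call:
send_rows(steps=[[90,0,0,0,0],[60,0,0,0,0],[30,0,0,0,0],[0,0,0,0,0],[0,0,0,0,0]])

```text
time_s: 9.9
tool_pos: [0.4569, -0.4242, 0.1367]
orientation: [-1.604, -2.701, -0.0]
contact_force: [0.5, 0.9, -0.3]
grip_width: 0.0855
gripper_force: 0.0
```

Call:
send_rows(steps=[[0,0,0,-1,0],[0,0,0,-3,0],[0,0,0,-6,0],[0,0,0,-9,0],[0,0,0,-12,0]])

```text
time_s: 10.32
tool_pos: [0.4567, -0.424, 0.2589]
orientation: [1.604, 2.701, -0.0]
contact_force: [0.5, -0.2, -0.7]
grip_width: 0.086
gripper_force: 0.0
```

```bash
python3 - <<'E'
from h import *
np.set_printoptions(precision=3,suppress=True)
p=env.camera('top');save(p,'top5');C=cloud(p);q=env.camera('side');D=cloud(q)
s=env.get_state();print(s['tool_pos'],R.from_rotvec(s['orientation']).as_matrix(),s['contact_force'],s['joint_pos'],s['time_s'])
m=np.array([.457,-.424])
for z0,z1,r in((.04,.09,.029),(.145,.18,.024)):print(circ(sel(C,m,.045,z0,z1),r,m))
for t in('salt_shaker','spice_jar','knob','beaker'):print(t,env.recognise(p,t)[:1])
for t in('knob','beaker'):print(t,env.recognise(q,t)[:1])
print(sel(C,[.574,-.11],.025,.19,.23).mean(0),sel(D,[.574,-.11],.025,.19,.23).mean(0))
E
```

```text
[ 0.458 -0.426  0.263] [[-0.479  0.878  0.006]
 [ 0.878  0.479 -0.007]
 [-0.009  0.002 -1.   ]] [ 0.52  -0.47  -0.278] [-0.865  0.469  0.196  1.289 -0.     0.206] 10.4167
(array([ 0.462, -0.423]), np.float64(0.0022), 173)
(array([ 0.459, -0.421]), np.float64(0.0038), 169)
salt_shaker [{'point': [0.497, -0.3461, 0.0765], 'p': 0.74}]
spice_jar [{'point': [0.5209, -0.4933, 0.0783], 'p': 0.48}]
knob [{'point': [0.5222, -0.218, 0.0874], 'p': 0.34}]
beaker [{'point': [0.5206, -0.0209, 0.052], 'p': 0.74}]
knob [{'point': [0.5727, -0.105, 0.2071], 'p': 0.6}]
beaker [{'point': [0.5022, -0.0037, 0.0607], 'p': 0.84}]
[nan nan nan] [ 0.575 -0.106  0.208]<stdin>:9: RuntimeWarning: Mean of empty slice.
  ret = um.true_divide(
```

Mill measured upright at (0.460, -0.423) and released. Now to above the knob.

Call:
send_rows(steps=[[0,2.2,2.5,0,-7],[0,4.4,5.1,0,-14],[0,6.6,7.6,0,-21],[0,8.8,10.2,0,-28],[0,11,12.7,0,-35]])

```text
time_s: 11.13
tool_pos: [0.5157, -0.2651, 0.2559]
orientation: [-0.709, -3.059, -0.001]
contact_force: [0.3, -0.4, 0.1]
grip_width: 0.0857
gripper_force: 0.0
```

Call:
send_rows(steps=[[0,0.4,3.4,0,-7],[0,0.7,6.7,0,-14],[0,1,10.1,0,-21],[0,1.4,13.4,0,-28],[0,1.7,16.4,0,-34]])

```text
time_s: 11.55
tool_pos: [0.5734, -0.1103, 0.256]
orientation: [0.218, -3.133, -0.001]
contact_force: [0.8, -0.7, -1.0]
grip_width: 0.0857
gripper_force: 0.0
```

```bash
python3 - <<'E'
from h import *
np.set_printoptions(precision=3,suppress=True)
q=env.camera('side');save(q,'side6');p=env.camera('top');save(p,'top6');D=cloud(q);C=cloud(p)
a=cv2.imread('pics/side6.png')[150:270,270:390];b=cv2.imread('pics/top6.png')[190:310,270:390]
cv2.imwrite('pics/c6.png',np.hstack([cv2.resize(x,(400,400),interpolation=cv2.INTER_CUBIC) for x in(a,b)]))
s=env.get_state();print(s['tool_pos'],R.from_rotvec(s['orientation']).as_matrix(),s['joint_pos'],s['time_s'],delta([.576,-.111,.185]))
for n,X in(('t',C),('s',D)):
    k=sel(X,[.575,-.11],.022,.192,.225);print(n,len(k),k.mean(0) if len(k) else 0)
    print('rim',circ(sel(X,[.49,-.12],.075,.178,.19),.056,[.49,-.12]))
    if len(k)>8:
        f=least_squares(lambda c:np.linalg.norm(k-c,axis=1)-.0135,[.575,-.11,.206],loss='soft_l1',f_scale=.002);print('sph',f.x)
a=lambda X:((proj(q,X)-[270,150])*3.33).round();print(a([.576,-.111,.206]),a([.653,-.101,.248]))
E
```

```text
[ 0.574 -0.108  0.256] [[-0.99  -0.14  -0.001]
 [-0.14   0.99   0.002]
 [ 0.001  0.002 -1.   ]] [-0.312  0.395  0.064  1.241  0.001 -0.453] 11.65 [-0.16  -0.305  7.09 ]
t 60 [ 0.573 -0.111  0.215]
rim (array([ 0.488, -0.123]), np.float64(0.0039), 204)
sph [ 0.578 -0.11   0.208]
s 61 [ 0.574 -0.105  0.209]
rim (array([ 0.489, -0.12 ]), np.float64(0.0046), 160)
sph [ 0.574 -0.109  0.206]
[152. 217.] [ 80. 172.]
```

View pics/c6.png

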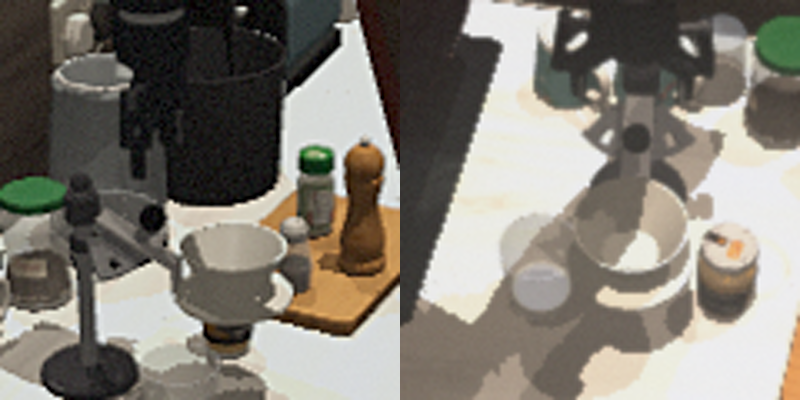

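The left view shows the gripper above the black knob (152,215), and the mill upright on the board (365,210). The knob is at about (0.576, -0.110, 0.207). I'll descend and grip across the arm.

Call:
send_rows(steps=[[0,-0.2,-0.1,2,0],[0,-0.2,-0.1,4,0],[0,-0.2,-0.1,5.5,0],[0,-0.2,-0.1,6.5,0],[0,-0.2,-0.1,6.9,0]], squeeze=50)

```text
time_s: 12.07
tool_pos: [0.5744, -0.1132, 0.1857]
orientation: [0.206, -3.132, -0.002]
contact_force: [0.2, -1.2, 0.5]
grip_width: 0.0857
gripper_force: 0.0
```

Call:
send_rows(steps=[[60,0,0,0,0],[100,0,0,0,0],[140,0,0,0,0],[170,0,0,0,0],[200,0,0,0,0]])

```text
time_s: 12.48
tool_pos: [0.5759, -0.1131, 0.1886]
orientation: [-0.208, 3.134, -0.0]
contact_force: [-1.9, -15.4, 12.6]
grip_width: 0.0259
gripper_force: 51.3
```

Call:
send_rows(steps=[[230,0,0,0,0],[255,0,0,0,0],[255,0,0,0,0],[255,0,0,0,0],[255,0,0,0,0]])

```text
time_s: 12.9
tool_pos: [0.576, -0.1132, 0.1888]
orientation: [-0.208, 3.133, -0.001]
contact_force: [-1.0, 1.3, 5.6]
grip_width: 0.0263
gripper_force: 49.0
```

Call:
send_rows(steps=[[255,0.15,0,-0.26,0],[255,0.3,0,-0.52,0],[255,0.45,0,-0.78,0],[255,0.6,0,-1.04,0],[255,0.67,0,-1.15,0]], squeeze=70)

```text
time_s: 13.32
tool_pos: [0.5699, -0.1139, 0.1994]
orientation: [-0.208, 3.133, 0.0]
contact_force: [6.9, 0.2, -7.6]
grip_width: 0.0254
gripper_force: 69.1
```

Call:
send_rows(steps=[[255,0,0,0,0],[255,0,0,0,0],[255,0,0,0,0],[255,0,0,0,0],[255,0,0,0,0]])

```text
time_s: 13.73
tool_pos: [0.5701, -0.1139, 0.1991]
orientation: [-0.208, 3.133, 0.001]
contact_force: [7.0, 1.3, -6.9]
grip_width: 0.0256
gripper_force: 69.1
```

```bash
python3 - <<'E'
from h import *
np.set_printoptions(precision=4,suppress=True)
s=env.get_state();print(s['tool_pos'],R.from_rotvec(s['orientation']).as_matrix()[:,:2].T,s['contact_force'],s['torque'],s['grip_width'],s['joint_pos'])
q=env.camera('side');D=cloud(q)
for c in([.572,-.112],):
    k=sel(D,c,.025,.2,.24);f=least_squares(lambda c:np.linalg.norm(k-c,axis=1)-.0135,[.57,-.11,.217],loss='soft_l1',f_scale=.002);print(len(k),f.x)
# arc targets per twist about pivot
P=np.array([.653,-.101]);T=s['tool_pos'][:2];r=T-P;print('r',np.hypot(*r),np.degrees(np.arctan2(*r[::-1])))
Rm=R.from_rotvec(s['orientation']).as_matrix()[:2,:2]
for a in np.arange(3,40,3): 
    t=np.radians(-a);d=np.array([[np.cos(t),-np.sin(t)],[np.sin(t),np.cos(t)]])@r-r;print(a,Rm.T@d*100)
E
```

```text
[ 0.5701 -0.1139  0.1991] [[-0.9912 -0.1324 -0.0019]
 [-0.1324  0.9912  0.0002]] [ 7.0459  1.2807 -6.8541] [ 0.1777 -1.4599  0.0411] 0.02561354754528616 [-0.3235  0.4148 -0.0572  1.0972  0.0011 -0.4563]
69 [ 0.566  -0.1064  0.2221]
r 0.08390646672826306 -171.17001142165094
3 [-0.0021  0.4393]
6 [-0.0273  0.8778]
9 [-0.0753  1.3145]
12 [-0.1461  1.748 ]
15 [-0.2395  2.1773]
18 [-0.3553  2.601 ]
21 [-0.4931  3.0181]
24 [-0.6525  3.4275]
27 [-0.8331  3.8279]
30 [-1.0344  4.2183]
33 [-1.2559  4.5977]
36 [-1.4969  4.9649]
39 [-1.7569  5.3191]
```

The spring reads about 10 N, so the pin is out around 12 mm. Swinging left along the arc.

Call:
send_rows(steps=[[255,-0.02,0.52,0,3.5],[255,-0.06,1.05,0,7],[255,-0.14,1.57,0,10.5],[255,-0.25,2.08,0,14],[255,-0.4,2.59,0,17.5]])

```text
time_s: 14.2
tool_pos: [0.5702, -0.0877, 0.1989]
orientation: [0.276, 3.129, 0.0]
contact_force: [5.4, -0.0, -8.8]
grip_width: 0.0254
gripper_force: 69.4
```

Call:
send_rows(steps=[[255,-0.02,0.52,0,3.5],[255,-0.06,1.05,0,7],[255,-0.14,1.57,0,10.5],[255,-0.25,2.08,0,14],[255,-0.4,2.59,0,17.5]])

```text
time_s: 14.62
tool_pos: [0.5781, -0.0629, 0.1986]
orientation: [-0.749, -3.051, 0.0]
contact_force: [4.8, -0.9, -9.3]
grip_width: 0.0251
gripper_force: 69.3
```

Call:
send_rows(steps=[[255,0,0.15,0,1],[255,0,0.15,0,1],[255,0,0.15,0,1],[255,0,0.15,0,1],[255,0,0.15,0,1]])

```text
time_s: 15.03
tool_pos: [0.5785, -0.0617, 0.1991]
orientation: [-0.77, -3.045, -0.0]
contact_force: [4.8, -0.1, -9.7]
grip_width: 0.0255
gripper_force: 69.4
```

```bash
python3 - <<'E'
from h import *
np.set_printoptions(precision=4,suppress=True)
s=env.get_state();M=R.from_rotvec(s['orientation']).as_matrix();print(s['tool_pos'],M[:,:2].T,M.T@s['contact_force'],s['grip_width'])
r=s['tool_pos'][:2]-[.655,-.102];print('r',np.hypot(*r),np.degrees(np.arctan2(*r[::-1])))
q=env.camera('side');save(q,'side7');p=env.camera('top');save(p,'top7')
for n,X in(('t',cloud(p)),('s',cloud(q))):
    c=[.51,-.03];print(n,'rim',circ(sel(X,c,.075,.178,.19),.056,c),'post',circ(sel(X,[.655,-.1],.03,.03,.13),.01,[.655,-.1]))
for t in('beaker',):print(env.recognise(p,t)[:1],env.recognise(q,t)[:1])
a=cv2.imread('pics/side7.png')[170:290,270:390];b=cv2.imread('pics/top7.png')[200:320,270:390]
cv2.imwrite('pics/c7.png',np.hstack([cv2.resize(x,(400,400),interpolation=cv2.INTER_CUBIC) for x in(a,b)]))
E
```

```text
[ 0.5785 -0.0617  0.1991] [[-0.8799  0.4752  0.0005]
 [ 0.4752  0.8799  0.0002]] [-4.2846  2.1896  9.7334] 0.025462947361294164
r 0.08649120937440181 152.2365824645122
t rim (array([ 0.5053, -0.0268]), np.float64(0.0038), 193) post (array([ 0.6564, -0.1002]), np.float64(0.0017), 50)
s rim (array([ 0.5056, -0.0242]), np.float64(0.0044), 175) post (array([ 0.6526, -0.1   ]), np.float64(0.0028), 130)
[{'point': [0.4746, -0.0343, 0.0464], 'p': 0.64}] [{'point': [0.4965, 0.0037, 0.0552], 'p': 0.6}]
```

View pics/c7.png

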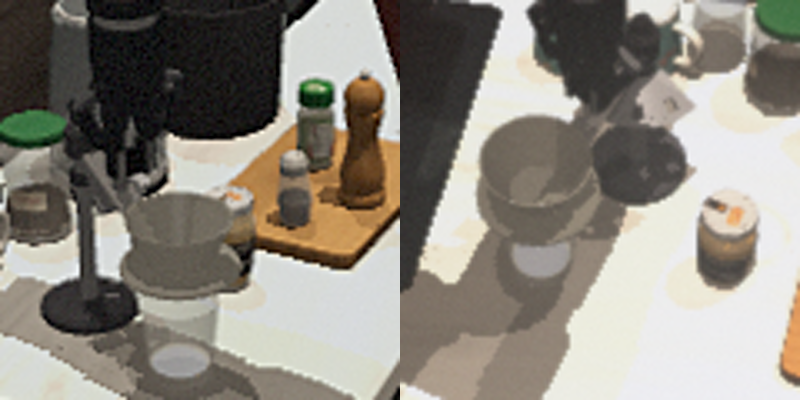

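The dripper now stands over the beaker (left panel 180,290), with the arm turned about 36°. I'll let the pin back toward the slot and feel for it.

Call:
send_rows(steps=[[255,-0.08,0,0.13,0],[255,-0.15,0,0.26,0],[255,-0.22,0,0.39,0],[255,-0.3,0,0.52,0],[255,-0.3,0,0.52,0]])

```text
time_s: 15.65
tool_pos: [0.5813, -0.0631, 0.1938]
orientation: [-0.771, -3.045, -0.0]
contact_force: [3.3, 0.8, -9.2]
grip_width: 0.0253
gripper_force: 69.5
```

Call:
send_rows(steps=[[255,-0.08,0,0.13,0],[255,-0.15,0,0.26,0],[255,-0.22,0,0.39,0],[255,-0.3,0,0.52,0],[255,-0.3,0,0.52,0]])

```text
time_s: 16.07
tool_pos: [0.5837, -0.0643, 0.1891]
orientation: [-0.771, -3.045, -0.0]
contact_force: [0.8, 4.1, -5.8]
grip_width: 0.0252
gripper_force: 69.9
```

Call:
send_rows(steps=[[200,0,0,0,0],[150,0,0,0,0],[80,0,0,0,0],[0,0,0,0,0],[0,0,0,0,0]])

```text
time_s: 16.48
tool_pos: [0.5842, -0.0649, 0.1894]
orientation: [0.771, 3.044, -0.001]
contact_force: [-0.4, -0.1, -0.5]
grip_width: 0.0703
gripper_force: 0.0
```

Call:
send_rows(steps=[[0,0,0,-1,0],[0,0,0,-3,0],[0,0,0,-6,0],[0,0,0,-8,0],[0,0,0,-8,0]])

```text
time_s: 16.9
tool_pos: [0.5859, -0.0651, 0.2743]
orientation: [0.769, 3.038, -0.0]
contact_force: [-0.3, 0.3, 0.2]
grip_width: 0.0853
gripper_force: 0.0
```

```bash
python3 - <<'E'
from h import *
np.set_printoptions(precision=4,suppress=True)
s=env.get_state();print(s['tool_pos'],s['contact_force'],s['grip_width'],s['time_s'])
q=env.camera('side');save(q,'side8');p=env.camera('top');save(p,'top8')
for n,X in(('t',cloud(p)),('s',cloud(q))):
    c=[.505,-.026];print(n,'rim',circ(sel(X,c,.075,.178,.19),.056,c))
    k=sel(X,[.584,-.064],.025,.192,.23)
    if len(k)>8:f=least_squares(lambda c:np.linalg.norm(k-c,axis=1)-.0135,[.584,-.064,.206],loss='soft_l1',f_scale=.002);print('knob',f.x,k.mean(0),len(k))
    m=np.array([.46,-.423]);k=sel(X,m,.045,.04,.09);print('mill',circ(k,.029,m) if len(k)>8 else 0)
a=cv2.imread('pics/side8.png')[170:290,270:390];b=cv2.imread('pics/top8.png')[200:320,270:390]
cv2.imwrite('pics/c8.png',np.hstack([cv2.resize(x,(400,400),interpolation=cv2.INTER_CUBIC) for x in(a,b)]))
E
```

```text
[ 0.5859 -0.0651  0.2743] [-0.257   0.3484  0.1761] 0.08532839198919762 16.9
t rim (array([ 0.5046, -0.027 ]), np.float64(0.0039), 193)
knob [ 0.5853 -0.0648  0.208 ] [ 0.5809 -0.0651  0.2146] 65
mill (array([ 0.4617, -0.4232]), np.float64(0.0025), 166)
s rim (array([ 0.5048, -0.0243]), np.float64(0.0042), 177)
knob [ 0.5827 -0.0634  0.2071] [ 0.5803 -0.0586  0.2105] 64
mill (array([ 0.4564, -0.4273]), np.float64(0.0041), 155)
```

View pics/c8.png

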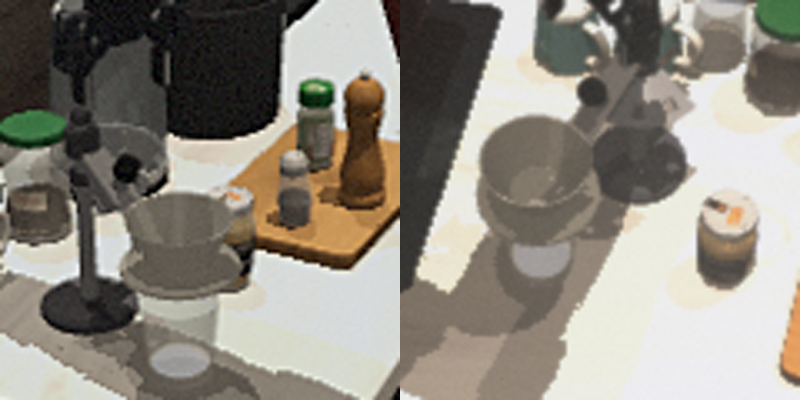

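The knob is back at its home height (0.207 m, the same as at the start), the dripper sits over the beaker, the mill stands upright on the board, and the gripper is clear. Handing in.

```bash
python3 -c "
from workcell import env
print(env.job_done())"
```

```text
the job is handed in; nothing more can be done
None
```

I handed the job in at about 17 s of the 53 s allowed: the mill stands upright on the board, and the arm is in the left slot with the knob at its home height and the dripper over the beaker. The hand-in gave no verdict, so this rests on my own camera measurements.

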